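# Load the hardness-test carrier from the plaque magazine

## Task

Load every orange plaque in the magazine into the three-station carrier for hardness testing, one plaque to a station, whichever stations you like: push the feeder's hand slide fully in to eject the bottom plaque, and pull it fully back to let the stack drop. Push each plaque flat against its station's steel dowels, two along its long edge and one at its short end, so that it is square and touching all three, then press its blue window frame down until the spring catch snaps over it. Finish with the hand slide pulled fully back, and do not disturb the tools lying about.

Things in the scene. Friction and masses are not known exactly. Their poses are not given: they have to be found in the camera images.
- plaque_1: orange plastic test plaque, 40 mm (its x) x 50 mm (its y) x 8 mm (its z), about 30 g; origin at the centre of its underside. Alike; two or three start stacked in the feeder's tower, in any order of names (absent ones read None). A half turn about z makes no difference
- plaque_2: orange plastic test plaque, 40 mm (its x) x 50 mm (its y) x 8 mm (its z), about 30 g; origin at the centre of its underside. Alike; two or three start stacked in the feeder's tower, in any order of names (absent ones read None). A half turn about z makes no difference
- plaque_3: orange plastic test plaque, 40 mm (its x) x 50 mm (its y) x 8 mm (its z), about 30 g; origin at the centre of its underside. Alike; two or three start stacked in the feeder's tower, in any order of names (absent ones read None). A half turn about z makes no difference
- feeder: fixed gravity magazine on an aluminium deck, 90 mm (x) by 238 mm (its y -106 to +132), deck top 8 mm above the bench; origin on the bench under the tower's centre. The grey tower (x +-28, y +-30.5 mm, top at z 58 mm) holds the stack flat, 50 mm sides along feeder y, with 1.5 mm play; no fingers fit in. A mouth 10.5 mm high in its -y wall passes one plaque
- outfeed (a point): point on the deck (8 mm above the bench) where the centre of an ejected plaque comes to lie after a full stroke, 23 mm in front (-y) of the tower's front wall; axes as the feeder. The deck here is flat, 90 mm wide and open on both sides, so the plaque can be gripped across its 40 mm width (feeder x)
- feed_slide (a joint): hand slide of the feeder in m: 0 = fully pulled back (home), 0.056 = fully pushed in (towards feeder -y), which ejects the bottom plaque wholly. The 5.5 mm thick blade then carries the rest of the stack, which drops to the deck only once the slide is back at 0. Friction about 1.5 N, no spring
- feed_knob (a point): grip point of the slide's black knob, on its vertical axis, 38 mm above the bench and at feeder x 0, y +107 mm when the slide is home; it moves with the slide. The knob is a 22 mm cylinder from 28 to 52 mm above the bench on a 14 mm stem. (Apart from the job: at the far left by the robot's start stands an electrode holder whose thin bars climb towards world +x; rise before leaving.)
- carrier: fixed three-station carrier, an aluminium plate 124 mm (its x -62 to +62) by 328 mm (its y -156 to +172), top 10 mm above the bench; origin on the bench under station 2. Stations 110 mm apart along y, station 1 at +y. At each station: hinge lugs 14 mm high at station x = +48 mm; catch housing 24 mm high at x -51 to -37, y +30 to +44; rubber rest 9 mm high at x -23, y +37
- station_1 (a point): centre of the underside of a correctly seated plaque, on the carrier's floor (10 mm above the bench); axes as the carrier; plaque's 50 mm side along y. Stops: three steel dowels, 8 mm diameter, 6 mm high: two for the long edge at x +24, y +-14 mm, one for the short end at x -8, y +29 mm. The -x and -y sides are open for loading and pushing
- station_2 (a point): centre of the underside of a correctly seated plaque, on the carrier's floor (10 mm above the bench); axes as the carrier; plaque's 50 mm side along y. Stops: three steel dowels, 8 mm diameter, 6 mm high: two for the long edge at x +24, y +-14 mm, one for the short end at x -8, y +29 mm. The -x and -y sides are open for loading and pushing
- station_3 (a point): centre of the underside of a correctly seated plaque, on the carrier's floor (10 mm above the bench); axes as the carrier; plaque's 50 mm side along y. Stops: three steel dowels, 8 mm diameter, 6 mm high: two for the long edge at x +24, y +-14 mm, one for the short end at x -8, y +29 mm. The -x and -y sides are open for loading and pushing
- frame_1 (a joint): blue window frame of station 1 in rad: 0 = shut and caught, about 0.15 = resting on the spring catch, not caught; 1.74 to 1.84 = open (start), leaning to carrier +x. Hinge axis along carrier y at station x +48, z +11 mm. Stiff hinge (0.035 N m), stays where left. Pressing it past the catch takes about 8 N at its front edge, then it drops to 0
- frame_2 (a joint): blue window frame of station 2 in rad: 0 = shut and caught, about 0.15 = resting on the spring catch, not caught; 1.74 to 1.84 = open (start), leaning to carrier +x. Hinge axis along carrier y at station x +48, z +11 mm. Stiff hinge (0.035 N m), stays where left. Pressing it past the catch takes about 8 N at its front edge, then it drops to 0
- frame_3 (a joint): blue window frame of station 3 in rad: 0 = shut and caught, about 0.15 = resting on the spring catch, not caught; 1.74 to 1.84 = open (start), leaning to carrier +x. Hinge axis along carrier y at station x +48, z +11 mm. Stiff hinge (0.035 N m), stays where left. Pressing it past the catch takes about 8 N at its front edge, then it drops to 0
- tab_1 (a point): top of the yellow finger tab (12 x 22 mm) on the free edge of frame 1, 81 mm from the hinge axis; moves with the frame. The frame is a 4 mm plate; shut, it spans station x -28 to +40, y +-27 mm (tab to x -39) with its top 13 mm over the floor, rubber strips under it grip the plaque; window x +-8, y +-13 mm; a tongue at its front left corner goes under the catch
- tab_2 (a point): top of the yellow finger tab (12 x 22 mm) on the free edge of frame 2, 81 mm from the hinge axis; moves with the frame. The frame is a 4 mm plate; shut, it spans station x -28 to +40, y +-27 mm (tab to x -39) with its top 13 mm over the floor, rubber strips under it grip the plaque; window x +-8, y +-13 mm; a tongue at its front left corner goes under the catch
- tab_3 (a point): top of the yellow finger tab (12 x 22 mm) on the free edge of frame 3, 81 mm from the hinge axis; moves with the frame. The frame is a 4 mm plate; shut, it spans station x -28 to +40, y +-27 mm (tab to x -39) with its top 13 mm over the floor, rubber strips under it grip the plaque; window x +-8, y +-13 mm; a tongue at its front left corner goes under the catch
- stopwatch: black digital stopwatch, 66x60x19 mm, behind the carrier's right end; a bystander, to be left where it is; origin at the centre of its underside
- tweezers: steel tweezers lying flat, 131 mm long, 14 mm high, behind the carrier; a bystander, to be left where it is; origin at the centre of its underside

How it is judged (in metres and radians):
At the end, for the whole second after the job is handed in: Each plaque from the magazine lies flat in a station, within 2 mm of the seated position in x and y (against the dowels), square to 0.05 rad, under that station's frame caught shut (below 0.05 rad), at rest; hand slide within 5 mm of fully back. Frames of empty stations: any (((x of plaque_1 in the frame of station_1 between -0.002 and 0.002 m and y of plaque_1 in the frame of station_1 between -0.002 and 0.002 m and z of plaque_1 in the frame of station_1 between -0.002 and 0.002 m and angle between the y axis of plaque_1 and the y axis of station_1, either way round below 0.05 rad and angle between plaque_1's own z axis and vertical below 0.05 rad and value of joint frame_1 below 0.05 rad) or (x of plaque_1 in the frame of station_2 between -0.002 and 0.002 m and y of plaque_1 in the frame of station_2 between -0.002 and 0.002 m and z of plaque_1 in the frame of station_2 between -0.002 and 0.002 m and angle between the y axis of plaque_1 and the y axis of station_2, either way round below 0.05 rad and angle between plaque_1's own z axis and vertical below 0.05 rad and value of joint frame_2 below 0.05 rad) or (x of plaque_1 in the frame of station_3 between -0.002 and 0.002 m and y of plaque_1 in the frame of station_3 between -0.002 and 0.002 m and z of plaque_1 in the frame of station_3 between -0.002 and 0.002 m and angle between the y axis of plaque_1 and the y axis of station_3, either way round below 0.05 rad and angle between plaque_1's own z axis and vertical below 0.05 rad and value of joint frame_3 below 0.05 rad)) and linear speed of each of plaque_1, plaque_2, plaque_3 below 0.01 m/s and ((x of plaque_2 in the frame of station_1 between -0.002 and 0.002 m and y of plaque_2 in the frame of station_1 between -0.002 and 0.002 m and z of plaque_2 in the frame of station_1 between -0.002 and 0.002 m and angle between the y axis of plaque_2 and the y axis of station_1, either way round below 0.05 rad and angle between plaque_2's own z axis and vertical below 0.05 rad and value of joint frame_1 below 0.05 rad) or (x of plaque_2 in the frame of station_2 between -0.002 and 0.002 m and y of plaque_2 in the frame of station_2 between -0.002 and 0.002 m and z of plaque_2 in the frame of station_2 between -0.002 and 0.002 m and angle between the y axis of plaque_2 and the y axis of station_2, either way round below 0.05 rad and angle between plaque_2's own z axis and vertical below 0.05 rad and value of joint frame_2 below 0.05 rad) or (x of plaque_2 in the frame of station_3 between -0.002 and 0.002 m and y of plaque_2 in the frame of station_3 between -0.002 and 0.002 m and z of plaque_2 in the frame of station_3 between -0.002 and 0.002 m and angle between the y axis of plaque_2 and the y axis of station_3, either way round below 0.05 rad and angle between plaque_2's own z axis and vertical below 0.05 rad and value of joint frame_3 below 0.05 rad)) and ((x of plaque_3 in the frame of station_1 between -0.002 and 0.002 m and y of plaque_3 in the frame of station_1 between -0.002 and 0.002 m and z of plaque_3 in the frame of station_1 between -0.002 and 0.002 m and angle between the y axis of plaque_3 and the y axis of station_1, either way round below 0.05 rad and angle between plaque_3's own z axis and vertical below 0.05 rad and value of joint frame_1 below 0.05 rad) or (x of plaque_3 in the frame of station_2 between -0.002 and 0.002 m and y of plaque_3 in the frame of station_2 between -0.002 and 0.002 m and z of plaque_3 in the frame of station_2 between -0.002 and 0.002 m and angle between the y axis of plaque_3 and the y axis of station_2, either way round below 0.05 rad and angle between plaque_3's own z axis and vertical below 0.05 rad and value of joint frame_2 below 0.05 rad) or (x of plaque_3 in the frame of station_3 between -0.002 and 0.002 m and y of plaque_3 in the frame of station_3 between -0.002 and 0.002 m and z of plaque_3 in the frame of station_3 between -0.002 and 0.002 m and angle between the y axis of plaque_3 and the y axis of station_3, either way round below 0.05 rad and angle between plaque_3's own z axis and vertical below 0.05 rad and value of joint frame_3 below 0.05 rad)) and value of joint feed_slide below 0.005 m); the robot touches nothing.
It fails at once if the stopwatch is shoved more than 4 cm (distance of stopwatch from where it was at the start of the episode above 0.04 m).
It fails at once if the tweezers is shoved more than 4 cm (distance of tweezers from where it was at the start of the episode above 0.04 m).
Of plaque_1, plaque_2, plaque_3 only 2 to 3 are there at a start; the rules pass over those that are not, and their reading is None.
At some moment in a run one of plaque_1, plaque_2, plaque_3 may be knocked a few centimetres aside while the robot is not near it.
Once in a run the grip may slacken for a moment while it holds something.
It also fails if it takes over 210 s, if anything falls off the work surface, if the arm or the gripper's body presses on something with over 40 N, if the wrist force passes 120 N, or if a joint passes its speed limit or range.

## Robot

A 7-joint arm with a two-finger parallel gripper is mounted at the origin on a cart in front of the work surface, level with it; the furniture and walls round the work are solid. World frame = base frame: x ahead of the robot, y to its left, z up, the work surface at z = 0. Lengths are in mm, angles in rad, forces in N, time in s.
With the tool pointing down it reaches from about 425 to 875 mm from the base axis. Payload 9.9 kg.
Tool frame: the origin (TCP) lies at the very end of the fingers, on their centre line; the grasp point (between the pads) lies 19 mm behind it (env.pinch_z is the distance from the TCP to the grasp point, in mm); z points along the fingers, y is the direction in which the jaws open and shut (so a half turn about z gives the same grasp; the last joint's range is limited). The gripper opens to 85 mm and grips with 20 to 120 N. Pads are 22 mm wide; open, the fingers measure 114 mm over their backs; the gripper's body (76 mm by 85 mm) begins 54 mm behind the grasp point. The pads swing forward as they close: fully open they stand 13 mm farther back than shut.
Start: joints at [-1.344, 0.576, 0.025, 1.437, -0.015, 1.129, -0.057], TCP at [206.421, 642.666, 231.289] pointing down, gripper open.
Joint ranges: [-2.76, 2.76], [-0.34, 2.15], [-1.52, 1.57], [0.19, 2.46], [-1.09, 4.23], [0.17, 1.99], [-2.82, 2.82]. Speed limits (rad/s): [2.22, 2.22, 3.01, 3.01, 3.14, 3.14, 3.14].

## Interface

Orientations are given as a unit quaternion [w, x, y, z].
In Python, from plant import env, optics, close_job gives the robot as it stands.
- The arm moves only by the tool apply_moves, never from a script. Its argument "moves" is a list that holds one entry, the list of rows, each a list of 7 numbers: the turn, a rotation vector about the tool's x, y, z each as a share of 360 degrees, from -1 to 1, then the shift along the tool's x, y, z each as a share of 300 mm, from -1 to 1, then the opening, from -1 (shut) to 1 (fully open). In form: [[[wx, wy, wz, tx, ty, tz, claw], ...]]. A call has 1 to 12 rows; each row shifts and turns the commanded pose from where the row before left it, along the tool's axes as they then stand; what a row does not reach is not made up. A row lasts 1/10 s, in which the tool goes at most 50 mm and 8.59 degrees, less where a joint would pass 70% of its speed; a pose out of reach is approached as far as the arm can. A call with a number of a shift or a turn outside -1 to 1 is refused whole. A call with a gripper value outside its range is refused whole. The fingers move at their own pace and stop on an object; "grip_force" is the grip in N (left out, the last holds). Time passes only in rows, so rows that do not move let the fingers close. It gives the time, the measured TCP pose, the force and the opening at its end, in the units of the state.
- env.get_state(): the state, without advancing time (a new reading comes with each control period).
- optics.camera(name): name is "scene" or "top" or "wrist"; returns a dict with "frame" (384x512x3 uint8, red, green, blue), "K" (3x3 intrinsics, pixels), "distortion" ([k1, k2, p1, p2, k3] as OpenCV has them; the pictures are not rectified), "R" (3x3) and "t" (3): a world point X has camera coordinates R X + t. Camera axes: x right, y down, z forward; pixel columns grow to the right and rows downward; lengths in mm; the calibration is good to about 2 mm. A picture is of the moment at which its call begins. There is no depth.
- close_job(): hands the job in, once; it reports no verdict.
The state is a dict: "t": time; "q": joint angles; "joint_velocities": joint speeds; "effort": joint torques, N m; "tool_pos": TCP position; "orientation": TCP orientation; "ft_force": force on the tool from outside, world axes, zero at the start; "ft_torque": the same for the moment, N m; "gripper_width": finger opening in mm.
Only numpy, scipy, OpenCV 4.12 (cv2) and the standard library are available. Lean on these libraries where they do the work, as an engineer would, in place of code of your own. Each camera call takes 0.05 s, during which the arm holds its last target. There are 200 camera calls.

## Working session

There is one attempt and no reset: what is moved stays moved. The work goes in short steps, Python scripts to look and compute and a tool call to move; the robot and the scene stay as the last step left them, time stands still between calls to the robot, and variables do not carry over. Pictures are saved under pics/ and viewed, about 12 in all and at most 16, crops included, and the job is handed in when it is done.

Besides the shell and the picture viewer there is one more tool, called after "Emit:" by a JSON object that holds its "fn" and its "kwargs". apply_moves: Moves the arm, as the interface text tells. Its arguments: {"type":"object","properties":{"moves":{"type":"array"},"grip_force":{"type":"number"}},"required":["moves"]}

```bash
mkdir -p pics; ls; python3 - <<'E'
from plant import env, optics
import cv2
s=env.get_state();print(s, env.pinch_z)
for n in ("scene","top"):
    c=optics.camera(n);cv2.imwrite(f"pics/{n}0.png",cv2.cvtColor(c["frame"],cv2.COLOR_RGB2BGR))
    print(n,c["K"],c["distortion"],c["R"],c["t"])
E
```

```text
pics
{'t': 0.0, 'q': array([-1.34379535,  0.57653107,  0.02484015,  1.43790373, -0.01497819,
        1.12898835, -0.05649769]), 'joint_velocities': array([ 0.00022518, -0.00193537, -0.00141873, -0.00232335,  0.00029695,
       -0.00023232, -0.00075339]), 'effort': array([-1.46917268e-03, -7.65786910e+01,  2.24985905e+00, -2.85947585e+01,
        1.51348324e-02,  1.32635279e-02, -1.27017722e-05]), 'tool_pos': array([206.29158511, 642.23495166, 230.44477979]), 'orientation': array([-7.60022388e-05,  1.54751463e-01,  9.87953090e-01, -8.19474750e-04]), 'ft_force': array([-0.22482775,  0.11390194, -0.97643585]), 'ft_torque': array([-0.04509108,  0.04506674, -0.00189265]), 'gripper_width': 85.39400100463968} 18.700000000000003
scene [[449.31517616   0.         257.28915312]
 [  0.         449.31517616 200.2655417 ]
 [  0.           0.           1.        ]] [0.0528338 0.        0.        0.        0.       ] [[ 0.32989843 -0.94395186  0.0110413 ]
 [-0.66247448 -0.23982665 -0.70965536]
 [ 0.6725285   0.22679961 -0.70446246]] [-261.12961367  397.93533739 1008.29035783]
top [[349.19047671   0.         256.39311971]
 [  0.         349.19047671 198.39087166]
 [  0.           0.           1.        ]] [-0.03380366  0.          0.          0.          0.        ] [[ 0.02636075 -0.99939408  0.02272841]
 [-0.99030155 -0.02920998 -0.13582936]
 [ 0.13641096 -0.01892741 -0.99047151]] [-83.93154454 567.82814638 868.92067111]
```

View pics/scene0.png

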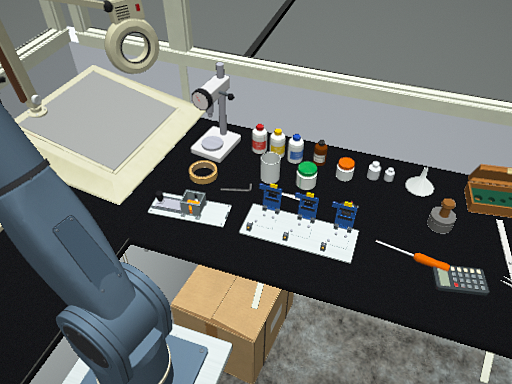

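View pics/top0.png

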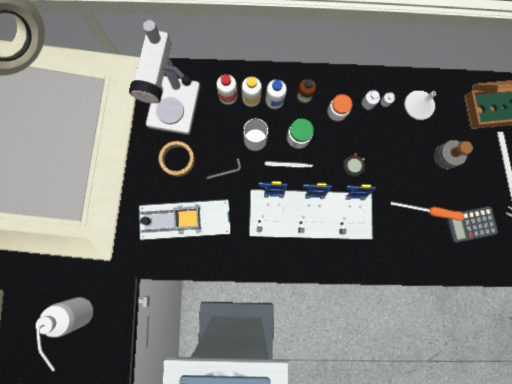

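The feeder is at about (140–230, 201–239) in the top view with its knob to the left. The carrier is at (250–372, 191–239) with its frames open towards world +x. Next I'll measure both.

```bash
cat > h.py <<'E'
from plant import env, optics
import cv2, numpy as np
from scipy.spatial.transform import Rotation as Rn
def cam(n,save=None,crop=None,scale=1):
    c=optics.camera(n)
    if save:
        im=cv2.cvtColor(c["frame"],cv2.COLOR_RGB2BGR)
        if crop: a,b,d,e=crop; im=im[b:e,a:d]
        im=cv2.resize(im,None,fx=scale,fy=scale,interpolation=cv2.INTER_CUBIC)
        cv2.imwrite("pics/"+save,im)
    return c
def toplane(c,px,z):
    px=np.asarray(px,float).reshape(-1,1,2)
    u=cv2.undistortPoints(px,np.array(c["K"]),np.array(c["distortion"])).reshape(-1,2)
    d=np.c_[u,np.ones(len(u))]@c["R"]; o=-c["R"].T@c["t"]
    return o+d*((z-o[2])/d[:,2])[:,None]
def proj(c,X):
    return cv2.projectPoints(np.asarray(X,float).reshape(-1,1,3),cv2.Rodrigues(np.array(c["R"]))[0],np.array(c["t"],float),np.array(c["K"]),np.array(c["distortion"]))[0].reshape(-1,2)
def w(fr,p):  # fr=(x,y,yaw), p local -> world xyz
    p=np.atleast_2d(p).astype(float);c,s=np.cos(fr[2]),np.sin(fr[2])
    return np.c_[fr[0]+c*p[:,0]-s*p[:,1],fr[1]+s*p[:,0]+c*p[:,1],p[:,2]]
def blobs(mask,amin=10):
    n,l,s,cc=cv2.connectedComponentsWithStats(mask.astype(np.uint8))
    return [(cc[i],s[i,4],s[i,:4]) for i in range(1,n) if s[i,4]>=amin],l
def hsv(c): return cv2.cvtColor(c["frame"],cv2.COLOR_RGB2HSV)
E
python3 - <<'E'
from h import *
c=cam("top"); H=hsv(c)
white=(H[...,2]>150)&(H[...,1]<60)
white=cv2.morphologyEx(white.astype(np.uint8),cv2.MORPH_CLOSE,np.ones((9,9)))
for name,(x0,y0,x1,y1),z in (("feeder",(132,194,240,246),8),("carrier",(243,184,380,246),10)):
    m=np.zeros_like(white);m[y0:y1,x0:x1]=white[y0:y1,x0:x1]
    ct=max(cv2.findContours(m,0,2)[0],key=cv2.contourArea)[:,0]
    P=toplane(c,ct,z)[:,:2].astype(np.float32)
    r=cv2.minAreaRect(P);print(name,r,toplane(c,cv2.boxPoints(cv2.minAreaRect(ct)),z).round(1).tolist())
k=[(tuple(b[0].round(1)),b[1]) for b in blobs((H[...,0]>5)&(H[...,0]<25)&(H[...,1]>150)&(H[...,2]>120),20)[0]];print(k)
k=[(tuple(b[0].round(1)),b[1]) for b in blobs((H[...,0]>24)&(H[...,0]<35)&(H[...,1]>150)&(H[...,2]>120),4)[0]];print(k)
cam("top","t1.png",(132,175,388,250),3)
E
```

```text
feeder ((512.75048828125, 122.34751892089844), (89.969482421875, 238.15821838378906), 5.500607013702393) [[545.9, 247.9, 8.0], [568.7, 8.2, 8.0], [478.8, -1.0, 8.0], [456.6, 235.8, 8.0]]
carrier ((535.9205932617188, -216.40097045898438), (123.70218658447266, 327.65545654296875), 0.05105973035097122) [[473.9, -52.8, 10.0], [597.3, -52.4, 10.0], [598.7, -383.6, 10.0], [474.0, -378.2, 10.0]]
[((np.float64(251.2), np.float64(83.3)), np.int32(38)), ((np.float64(341.9), np.float64(103.2)), np.int32(293)), ((np.float64(446.0), np.float64(213.1)), np.int32(278)), ((np.float64(186.9), np.float64(217.7)), np.int32(242))]
[((np.float64(251.2), np.float64(80.4)), np.int32(20)), ((np.float64(279.2), np.float64(182.4)), np.int32(5)), ((np.float64(319.0), np.float64(184.4)), np.int32(8)), ((np.float64(322.5), np.float64(183.0)), np.int32(4)), ((np.float64(365.5), np.float64(185.9)), np.int32(8))]
```

View pics/t1.png

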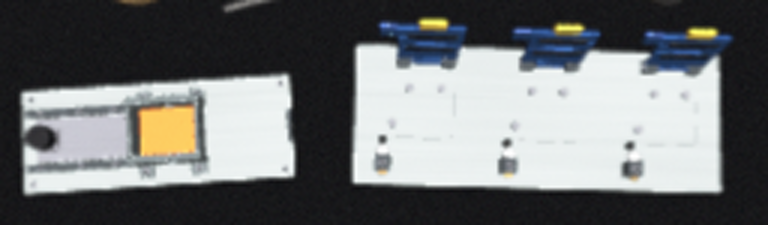

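```bash
cat >> h.py <<'E'
F=(514.0,109.4,0.096); C=(535.9,-224.4,0.001)
def plan(fr,p,claw=None):
    """print tool-frame shift (share) to bring TCP to local p of frame fr, with the jaw axis along fr x; and turn first"""
    s=env.get_state(); T=Rn.from_quat(np.roll(s["orientation"],-1))
    y=T.apply([0,1,0]); a=(np.arctan2(y[1],y[0])-fr[2]+np.pi/2)%np.pi-np.pi/2
    R2=Rn.from_euler("z",fr[2]).as_matrix()@np.array([[0,1,0],[1,0,0],[0,0,-1.]])
    d=R2.T@(w(fr,p)[0]-s["tool_pos"])
    tv=(T.inv()*Rn.from_matrix(R2)).as_rotvec()/2/np.pi
    print("t",round(s["t"],2),"pos",s["tool_pos"].round(1),"turn(to jaw||x, tool x=+y)",tv.round(4),"then shift",(d/300).round(4),"mm",d.round(1),"F",s["ft_force"].round(1),"w",round(s["gripper_width"],1))
E
python3 -c "
from h import *
plan(F,[0,107,120])"
```

```text
t 0.2 pos [206.3 642.4 230.8] turn(to jaw||x, tool x=+y) [-1.000e-04  1.000e-04  1.853e-01] then shift [-1.5102  0.8505  0.3692] mm [-453.1  255.1  110.8] F [-0.3  0.3  0.5] w 85.3
```

Emit:
{"fn": "apply_moves", "kwargs": {"moves": [[[0,0,0,0,0,-0.13,1],[0,0,0,0,0,-0.13,1],[0,0,0,0,0,-0.13,1],[0,0,0,0,0,-0.13,1],[0,0,0,0,0,-0.13,1]]]}}

```text
t: 0.7
tool_pos: [206.3, 642.3, 427.9]
orientation: [0.0, 0.155, 0.988, -0.0]
ft_force: [1.0, 1.0, 0.3]
gripper_width: 85.0
```

Emit:
{"fn": "apply_moves", "kwargs": {"moves": [[[0,0,0.0232,0,0,0,1],[0,0,0.0232,0,0,0,1],[0,0,0.0232,0,0,0,1],[0,0,0.0232,0,0,0,1],[0,0,0.0232,0,0,0,1],[0,0,0.0232,0,0,0,1],[0,0,0.0232,0,0,0,1],[0,0,0.0232,0,0,0,1]]]}}

```text
t: 1.5
tool_pos: [206.4, 642.6, 426.1]
orientation: [0.0, 0.675, 0.737, -0.0]
ft_force: [-0.2, -0.2, -0.6]
gripper_width: 85.3
```

Emit:
{"fn": "apply_moves", "kwargs": {"moves": [[[0,0,0,-0.126,0.071,0,1],[0,0,0,-0.126,0.071,0,1],[0,0,0,-0.126,0.071,0,1],[0,0,0,-0.126,0.071,0,1],[0,0,0,-0.126,0.071,0,1],[0,0,0,-0.126,0.071,0,1],[0,0,0,-0.126,0.071,0,1],[0,0,0,-0.126,0.071,0,1],[0,0,0,-0.126,0.071,0.06,1],[0,0,0,-0.126,0.071,0.1,1],[0,0,0,-0.126,0.071,0.12,1],[0,0,0,-0.126,0.071,0.12,1]]]}}

```text
t: 2.7
tool_pos: [497.1, 223.5, 315.2]
orientation: [0.0, 0.673, 0.74, 0.0]
ft_force: [0.8, 1.5, 0.1]
gripper_width: 85.6
```

Emit:
{"fn": "apply_moves", "kwargs": {"moves": [[[0,0,0,0,0,0.13,1],[0,0,0,0,0,0.13,1],[0,0,0,0,0,0.1,1],[0,0,0,0,0,0,1],[0,0,0,0,0,0,1]]]}}

```text
t: 3.2
tool_pos: [496.7, 224.9, 208.6]
orientation: [0.0, 0.673, 0.739, -0.0]
ft_force: [0.2, -0.5, 0.6]
gripper_width: 85.4
```

```bash
python3 - <<'E'
from h import *
plan(F,[0,107,60])
c=cam("wrist","w1.png",None,1.5)
print(c["R"],c["t"], -c["R"].T@c["t"])
print(proj(c,w(F,[[0,107,52],[-28,-30.5,58],[28,30.5,58],[-45,132,8],[45,132,8]])).round(1))
E
```

```text
t 3.2 pos [496.7 224.9 208.6] turn(to jaw||x, tool x=+y) [-0.0001  0.0001 -0.0004] then shift [-0.0321  0.0205  0.4952] mm [ -9.6   6.2 148.6] F [ 0.2 -0.5  0.6] w 85.4
[[ 9.95574028e-01  9.39770543e-02 -8.17911876e-04]
 [ 9.06712933e-02 -9.58191545e-01  2.71381059e-01]
 [ 2.47198763e-02 -2.70254096e-01 -9.62471637e-01]] [-514.52740311  141.3009754   405.61050864] [489.41153519 293.3650708  351.62136365]
[[262.1 191.5]
 [237.1 309.4]
 [287.8 261.5]
 [222.1 160.8]
 [300.6 160.7]]
```

View pics/w1.png

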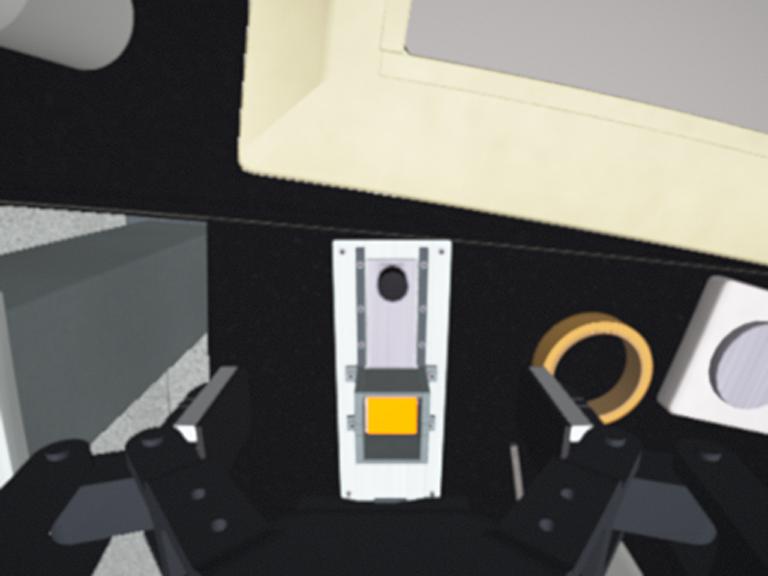

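Emit:
{"fn": "apply_moves", "kwargs": {"moves": [[[0,0,0,-0.032,0.02,0,0.2],[0,0,0,0,0,0.13,0.2],[0,0,0,0,0,0.13,0.2],[0,0,0,0,0,0.13,0.2],[0,0,0,0,0,0.12,0.2],[0,0,0,0,0,0.08,0.2],[0,0,0,0,0,0.037,0.2],[0,0,0,0,0,0,-1],[0,0,0,0,0,0,-1],[0,0,0,0,0,0,-1],[0,0,0,0,0,0,-1],[0,0,0,0,0,0,-1]]], "grip_force": 40}}

```text
t: 4.45
tool_pos: [504.1, 216.0, 21.3]
orientation: [0.0, 0.673, 0.739, 0.001]
ft_force: [-1.8, -1.9, 8.0]
gripper_width: 20.4
```

```bash
python3 - <<'E'
from h import *
plan(F,[0,51,20])
E
```

```text
t 4.45 pos [504.1 216.   21.3] turn(to jaw||x, tool x=+y) [ 0.0003 -0.0001 -0.0004] then shift [-0.1869 -0.0011  0.0044] mm [-56.1  -0.3   1.3] F [-1.8 -1.9  8. ] w 20.4
```

Emit:
{"fn": "apply_moves", "kwargs": {"moves": [[[0,0,0,-0.03,0,0,-1],[0,0,0,-0.03,0,0,-1],[0,0,0,-0.03,0,0,-1],[0,0,0,-0.03,0,0,-1],[0,0,0,-0.03,0,0,-1],[0,0,0,-0.03,0,0,-1],[0,0,0,-0.011,0,0,-1],[0,0,0,0,0,0,-1]]]}}

```text
t: 5.25
tool_pos: [509.3, 160.2, 21.3]
orientation: [-0.0, 0.673, 0.74, 0.001]
ft_force: [-3.0, 1.8, 7.8]
gripper_width: 20.7
```

```bash
python3 - <<'E'
from h import *
plan(F,[0,107,20])
cam("top","t2.png",(132,185,260,250),5)
E
```

```text
t 5.25 pos [509.3 160.2  21.3] turn(to jaw||x, tool x=+y) [ 0.0003 -0.0004 -0.0002] then shift [ 0.1866 -0.0006  0.0044] mm [56.  -0.2  1.3] F [-3.   1.8  7.8] w 20.7
```

View pics/t2.png

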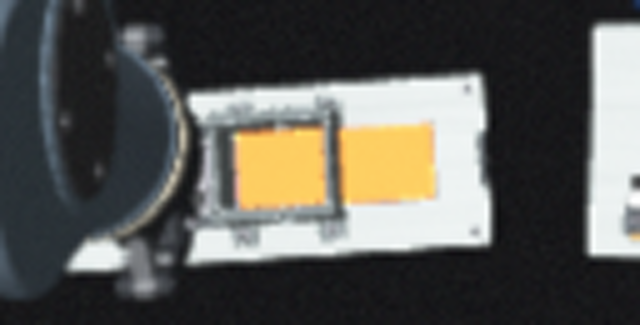

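The first plaque is out, at crop (390,160), and another is still in the tower. I'll pull the slide back, release the knob and rise.

Emit:
{"fn": "apply_moves", "kwargs": {"moves": [[[0,0,0,0.03,0,0,-1],[0,0,0,0.03,0,0,-1],[0,0,0,0.03,0,0,-1],[0,0,0,0.03,0,0,-1],[0,0,0,0.03,0,0,-1],[0,0,0,0.03,0,0,-1],[0,0,0,0.013,0,0,-1],[0,0,0,0,0,0,-1],[0,0,0,-0.003,0,0,0.2],[0,0,0,0,0,0,0.2],[0,0,0,0,0,0,0.2],[0,0,0,0,0,0,0.2]]]}}

```text
t: 6.5
tool_pos: [503.5, 215.9, 20.0]
orientation: [0.0, 0.673, 0.74, 0.0]
ft_force: [0.3, 0.2, 0.8]
gripper_width: 51.2
```

Emit:
{"fn": "apply_moves", "kwargs": {"moves": [[[0,0,0,0,0,-0.13,0.3],[0,0,0,0,0,-0.13,0.3],[0,0,0,0,0,-0.13,0.3],[0,0,0,-0.13,0,-0.1,0.3],[0,0,0,-0.14,0,0,0.3],[0,0,0,-0.13,0,0,0.3],[0,0,0,-0.1,0,0,0.3],[0,0,0,0,0,0,0.3],[0,0,0,0,0,0,0.3]]]}}

```text
t: 7.4
tool_pos: [517.5, 65.9, 167.0]
orientation: [-0.0, 0.674, 0.739, 0.0]
ft_force: [-0.3, -0.3, 0.6]
gripper_width: 55.6
```

```bash
cat >> h.py <<'E'
def orange(c,zt,lo=(8,140,120),hi=(24,255,255),roi=None):
    m=cv2.inRange(hsv(c),lo,hi)
    if roi is not None: k=np.zeros_like(m);cv2.fillPoly(k,[np.int32(roi)],255);m&=k
    out=[]
    for ct in cv2.findContours(m,0,2)[0]:
        if cv2.contourArea(ct)<60: continue
        P=toplane(c,ct[:,0],zt)[:,:2].astype(np.float32); r=cv2.minAreaRect(P)
        if 30<max(r[1])<75: out.append((np.round(r[0],1),np.round(r[1],1),round(r[2],1)))
    return out
def loc(fr,xy):
    d=np.asarray(xy)-fr[:2];c,s=np.cos(fr[2]),np.sin(fr[2]);return np.round([c*d[0]+s*d[1],-s*d[0]+c*d[1]],1)
E
python3 - <<'E'
from h import *
plan(F,[0,-53.5,60])
for n in ("top","wrist"):
    c=cam(n,"w2.png",None,1.2)
    for o in orange(c,16): print(n,o,loc(F,o[0]))
    print(proj(c,w(F,[[0,107,52]])))
E
```

```text
t 7.4 pos [517.5  65.9 167. ] turn(to jaw||x, tool x=+y) [ 0.     -0.     -0.0006] then shift [-0.033   0.0022  0.3565] mm [ -9.9   0.7 107. ] F [-0.3 -0.3  0.6] w 55.6
top (array([518.6,  55.3]), array([34.5, 42.4]), 1.7) [ -0.6 -54.3]
top (array([ 734.6, -649.9]), array([32.7, 30.2]), 7.8) [ 146.8 -776.9]
top (array([ 850.2, -301.5]), array([51. , 54.1]), 89.6) [ 295.3 -441.2]
[[143.8818818  220.32147109]]
wrist (array([518.3,  51.5]), array([38.1, 36.9]), 5.4) [ -1.3 -58. ]
wrist (array([513., 112.]), array([39. , 48.6]), 5.4) [-0.7  2.7]
[[256.90355584   6.85766369]]
```

View pics/w2.png

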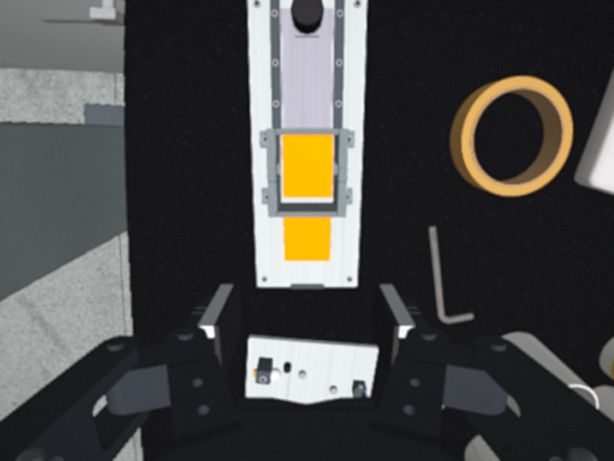

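The slide is home, with the knob at its place in the view. One plaque shows in the tower and the ejected one lies at the outfeed. I'll descend and grip it.

Emit:
{"fn": "apply_moves", "kwargs": {"moves": [[[0,0,0,-0.035,0,0,0.3],[0,0,0,0,0,0.13,0.3],[0,0,0,0,0,0.13,0.3],[0,0,0,0,0,0.13,0.3],[0,0,0,0,0,0.08,0.3],[0,0,0,0,0,0.04,0.3],[0,0,0,0,0,0.015,0.3],[0,0,0,0,0,0,0.3]]]}}

```text
t: 8.3
tool_pos: [518.7, 55.9, 9.6]
orientation: [0.0, 0.673, 0.74, 0.0]
ft_force: [0.3, -0.0, 0.1]
gripper_width: 55.1
```

Emit:
{"fn": "apply_moves", "kwargs": {"moves": [[[0,0,0,0,0,0,-1],[0,0,0,0,0,0,-1],[0,0,0,0,0,0,-1],[0,0,0,0,0,0,-1],[0,0,0,0,0,0,-1],[0,0,0,0,0,-0.05,-1],[0,0,0,0,0,-0.1,-1],[0,0,0,0,0,-0.1,-1],[0,0,0,0,0,0,-1]]], "grip_force": 50}}

```text
t: 9.2
tool_pos: [520.8, 55.9, 88.5]
orientation: [0.002, 0.673, 0.739, 0.003]
ft_force: [-0.1, -0.2, -0.3]
gripper_width: 36.1
```

```bash
python3 - <<'E'
from h import *
plan(C,[-22,100,100])
E
```

```text
t 9.2 pos [520.8  55.9  88.5] turn(to jaw||x, tool x=+y) [ 0.0011 -0.0001  0.0148] then shift [-0.6012 -0.0239 -0.0385] mm [-180.3   -7.2  -11.5] F [-0.1 -0.2 -0.3] w 36.1
```

Emit:
{"fn": "apply_moves", "kwargs": {"moves": [[[0,0,0.0148,0,0,0,-1],[0,0,0,-0.1,-0.004,0,-1],[0,0,0,-0.1,-0.004,0,-1],[0,0,0,-0.1,-0.004,0,-1],[0,0,0,-0.1,-0.004,0,-1],[0,0,0,-0.1,-0.004,0,-1],[0,0,0,-0.1,-0.004,0,-1],[0,0,0,0,0,0,-1],[0,0,0,0,0,0,-1]]]}}

```text
t: 10.1
tool_pos: [511.3, -124.6, 84.5]
orientation: [0.0, 0.707, 0.707, 0.0]
ft_force: [-0.1, -0.6, 0.4]
gripper_width: 36.9
```

```bash
python3 - <<'E'
from h import *
plan(C,[-22,100,11.6])
c=cam("wrist","w3.png",None,1.2)
zt=env.get_state()["tool_pos"][2]+6.5
for o in orange(c,zt): print(o,loc(C,o[0]))
print(proj(c,w(C,[[24,96,16],[24,124,16],[-8,139,16],[-62,172,10],[62,172,10],[62,-156,10]])).round(0)*1.2)
E
```

```text
t 10.1 pos [ 511.3 -124.6   84.5] turn(to jaw||x, tool x=+y) [ 0.0001 -0.     -0.0003] then shift [0.0005 0.0084 0.243 ] mm [ 0.1  2.5 72.9] F [-0.1 -0.6  0.4] w 36.9
(array([ 510. , -123.8]), array([52.2, 41.1]), 90.0) [-25.8 100.6]
[[386.4 256.8]
 [388.8 212.4]
 [336.  187.2]
 [242.4 129.6]
 [454.8 130.8]
 [406.8 525.6]]
```

View pics/w3.png

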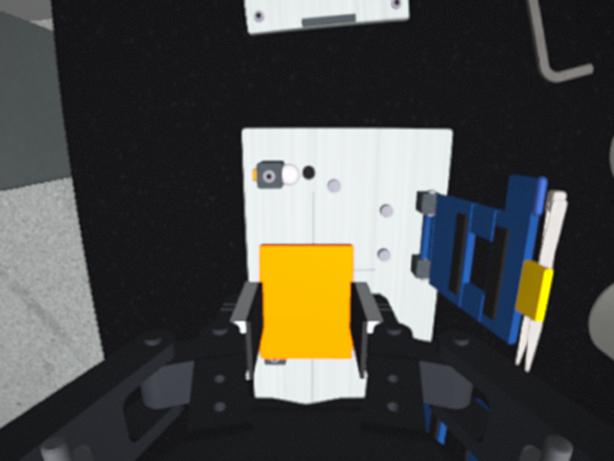

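Emit:
{"fn": "apply_moves", "kwargs": {"moves": [[[0,0,0,0,0.006,0.08,-1],[0,0,0,0,0,0.08,-1],[0,0,0,0,0,0.05,-1],[0,0,0,0,0,0.022,-1],[0,0,0,0,0,0.009,-1],[0,0,0,0,0,0,-1]]]}}

```text
t: 10.75
tool_pos: [513.0, -123.3, 13.9]
orientation: [-0.0, 0.706, 0.708, 0.0]
ft_force: [-6.4, -0.6, 28.4]
gripper_width: 36.1
```

Emit:
{"fn": "apply_moves", "kwargs": {"moves": [[[0,0,0,0,0,0,0.25],[0,0,0,0,0,0,0.25],[0,0,0,0,0,0,0.25],[0,0,0,0,0,-0.1,0.25],[0,0,0,0,0,-0.13,0.25],[0,0,0,0,0,-0.13,0.25],[0,0,0,0,0,0,-1],[0,0,0,0,0,0,-1]]]}}

```text
t: 11.55
tool_pos: [513.8, -123.7, 120.8]
orientation: [0.001, 0.706, 0.708, 0.001]
ft_force: [-0.1, 0.3, -0.3]
gripper_width: 25.2
```

```bash
python3 - <<'E'
from h import *
plan(C,[-22,100,11.6])
for n in ("top","wrist"):
    c=cam(n)
    for o in orange(c,18): print(n,o,loc(C,o[0]))
E
```

```text
t 11.55 pos [ 513.8 -123.7  120.8] turn(to jaw||x, tool x=+y) [ 0.0003 -0.      0.0001] then shift [-2.60e-03  1.00e-04  3.64e-01] mm [ -0.8   0.  109.2] F [-0.1  0.3 -0.3] w 25.2
top (array([515.3, 113.1]), array([36.5, 45.9]), 8.8) [-20.3 337.5]
top (array([ 733.9, -647.8]), array([29. , 32.2]), 86.3) [ 197.6 -423.6]
top (array([ 849.5, -302. ]), array([53.1, 54. ]), 2.3) [313.5 -77.9]
wrist (array([ 641.6, -144.4]), array([36.5, 14.6]), 83.4) [105.8  79.9]
wrist (array([ 512. , -123.4]), array([38.7, 49. ]), 0.1) [-23.8 101. ]
```

Emit:
{"fn": "apply_moves", "kwargs": {"moves": [[[0,0,0,0,-0.08,0,-1],[0,0,0,0,-0.08,0,-1],[0,0,0,0,0,0.12,-1],[0,0,0,0,0,0.12,-1],[0,0,0,0,0,0.08,-1],[0,0,0,0,0,0.03,-1],[0,0,0,0,0,0.008,-1],[0,0,0,0,0.04,0,-1],[0,0,0,0,0.03,0,-1],[0,0,0,0,0.02,0,-1],[0,0,0,0,0,0,-1]]]}}

```text
t: 12.75
tool_pos: [494.1, -124.0, 13.4]
orientation: [0.001, 0.706, 0.708, 0.001]
ft_force: [-0.6, 0.4, -0.6]
gripper_width: -0.0
```

Emit:
{"fn": "apply_moves", "kwargs": {"moves": [[[0,0,0,0,0.01,0,-1],[0,0,0,0,0,0,-1]]]}}

```text
t: 12.95
tool_pos: [495.5, -124.1, 12.9]
orientation: [0.0, 0.707, 0.707, 0.0]
ft_force: [0.2, 0.6, 0.4]
gripper_width: -0.0
```

```bash
python3 - <<'E'
from h import *
plan(C,[-34.5,102,13])
c=cam("wrist","w4.png",None,1.2)
for o in orange(c,18): print(o,loc(C,o[0]))
E
```

```text
t 12.95 pos [ 495.5 -124.1   12.9] turn(to jaw||x, tool x=+y) [ 0.0001  0.     -0.    ] then shift [ 0.0056  0.0195 -0.0002] mm [ 1.7  5.8 -0.1] F [0.2 0.6 0.4] w -0.0
(array([ 521.1, -118.9]), array([39.5, 43.6]), 0.1) [-14.7 105.5]
```

View pics/w4.png

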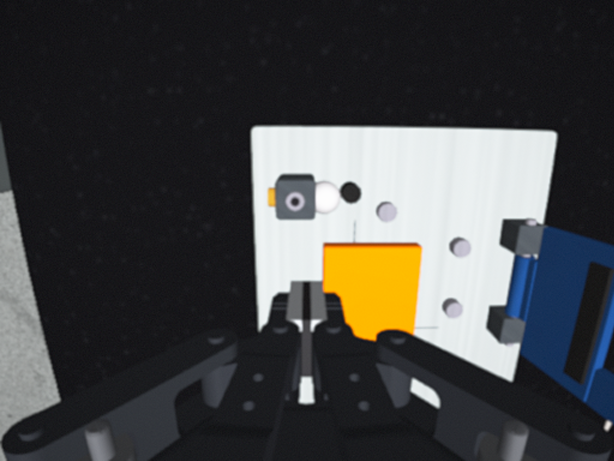

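Emit:
{"fn": "apply_moves", "kwargs": {"moves": [[[0,0,0,0,0.02,0,-1],[0,0,0,0,0.014,0,-1],[0,0,0,0,0.007,0,-1],[0,0,0,0,0,0,-1]]]}}

```text
t: 13.4
tool_pos: [508.0, -124.2, 12.7]
orientation: [0.0, 0.707, 0.707, 0.0]
ft_force: [-0.4, -0.2, -0.3]
gripper_width: -0.4
```

Emit:
{"fn": "apply_moves", "kwargs": {"moves": [[[0,0,0,0,0.005,0,-1],[0,0,0,0,0,0,-1]]]}}

```text
t: 13.6
tool_pos: [509.0, -124.2, 12.7]
orientation: [-0.0, 0.707, 0.707, -0.0]
ft_force: [-0.2, -0.5, -0.9]
gripper_width: -0.1
```

```bash
python3 - <<'E'
from h import *
plan(C,[-26,102,13])
c=cam("wrist")
for o in orange(c,18): print(o,loc(C,o[0]))
E
```

```text
t 13.6 pos [ 509.  -124.2   12.7] turn(to jaw||x, tool x=+y) [-0.  0. -0.] then shift [ 0.0058  0.0026 -0.0011] mm [ 1.8  0.8 -0.3] F [-0.2 -0.5 -0.9] w -0.1
(array([ 534.8, -118.7]), array([39.5, 43.8]), 0.8) [ -1.  105.7]
```

Emit:
{"fn": "apply_moves", "kwargs": {"moves": [[[0,0,0,0,0.004,0,-1],[0,0,0,0,0,0,-1]]]}}

```text
t: 13.85
tool_pos: [509.3, -124.2, 12.6]
orientation: [-0.001, 0.707, 0.707, -0.0]
ft_force: [-3.6, 0.1, 2.6]
gripper_width: -0.2
```

Emit:
{"fn": "apply_moves", "kwargs": {"moves": [[[0,0,0,0,0.004,0,-1],[0,0,0,0,0,0,-1]]]}}

```text
t: 14.05
tool_pos: [509.4, -124.2, 12.5]
orientation: [-0.001, 0.707, 0.707, -0.001]
ft_force: [-7.6, -1.2, 4.8]
gripper_width: 0.3
```

Emit:
{"fn": "apply_moves", "kwargs": {"moves": [[[0,0,0,0,-0.04,0,-1],[0,0,0,0,0,-0.1,-1],[0,0,0,-0.08,0.05,0,-1],[0,0,0,-0.07,0.05,0,-1],[0,0,0,0,0,0.07,-1],[0,0,0,0,0,0.03,-1],[0,0,0,0.03,0,0,-1],[0,0,0,0.02,0,0,-1],[0,0,0,0.008,0,0,-1],[0,0,0,0,0,0,-1]]]}}

```text
t: 15.05
tool_pos: [529.8, -150.7, 13.3]
orientation: [0.0, 0.706, 0.708, 0.0]
ft_force: [0.2, -0.1, -0.3]
gripper_width: -0.1
```

Emit:
{"fn": "apply_moves", "kwargs": {"moves": [[[0,0,0,0.004,0,0,-1],[0,0,0,0,0,0,-1]]]}}

```text
t: 15.25
tool_pos: [529.6, -150.4, 13.0]
orientation: [0.0, 0.707, 0.707, 0.0]
ft_force: [-0.9, 0.6, -1.2]
gripper_width: -0.3
```

```bash
python3 - <<'E'
from h import *
plan(C,[-8,74,13])
c=cam("wrist")
for o in orange(c,18): print(o,loc(C,o[0]))
E
```

```text
t 15.25 pos [ 529.6 -150.4   13. ] turn(to jaw||x, tool x=+y) [0.0001 0.     0.    ] then shift [ 0.0001 -0.0059  0.    ] mm [ 0.  -1.8  0. ] F [-0.9  0.6 -1.2] w -0.3
(array([ 534.8, -113.9]), array([39.6, 50.1]), 0.1) [ -1.  110.5]
```

Emit:
{"fn": "apply_moves", "kwargs": {"moves": [[[0,0,0,0.005,0,0,-1],[0,0,0,0,0,0,-1]]]}}

```text
t: 15.5
tool_pos: [529.5, -149.8, 12.8]
orientation: [0.0, 0.707, 0.707, -0.0]
ft_force: [-0.3, -2.6, 0.8]
gripper_width: -0.2
```

Emit:
{"fn": "apply_moves", "kwargs": {"moves": [[[0,0,0,0.005,0,0,-1],[0,0,0,0,0,0,-1]]]}}

```text
t: 15.7
tool_pos: [529.5, -149.5, 12.9]
orientation: [0.001, 0.707, 0.707, -0.001]
ft_force: [-0.1, -7.4, 0.2]
gripper_width: -0.1
```

Emit:
{"fn": "apply_moves", "kwargs": {"moves": [[[0,0,0,-0.03,0,0,-1],[0,0,0,0,0,-0.1,-1],[0,0,0,0.08,-0.06,0,-1],[0,0,0,0.067,-0.06,0,-1],[0,0,0,0,0,0.07,-1],[0,0,0,0,0,0.03,-1],[0,0,0,0,0.03,0,-1],[0,0,0,0,0.018,0,-1],[0,0,0,0,0.006,0,-1],[0,0,0,0,0,0,-1]]]}}

```text
t: 16.7
tool_pos: [509.3, -112.9, 12.8]
orientation: [-0.0, 0.707, 0.707, -0.0]
ft_force: [-3.6, -1.5, 0.2]
gripper_width: 0.2
```

Emit:
{"fn": "apply_moves", "kwargs": {"moves": [[[0,0,0,0,0.005,0,-1],[0,0,0,0,0,0,-1]]]}}

```text
t: 16.9
tool_pos: [509.5, -112.9, 12.8]
orientation: [-0.001, 0.707, 0.707, -0.001]
ft_force: [-6.9, -1.3, 1.8]
gripper_width: 0.2
```

Emit:
{"fn": "apply_moves", "kwargs": {"moves": [[[0,0,0,0,-0.03,0,-1],[0,0,0,0,0,-0.13,-1],[0,0,0,0,0,-0.13,-1],[0,0,0,0,0,-0.13,-1],[0,0,0,0,0,-0.13,-1],[0,0,0,0,0.11,0,-1],[0,0,0,0,0.11,0,-1],[0,0,0,0,0.11,0,-1],[0,0,0,-0.005,0.11,0,-1],[0,0,0,0,0,0.1,-1],[0,0,0,0,0,0.1,-1],[0,0,0,0,0,0.087,-1]]]}}

```text
t: 18.1
tool_pos: [634.4, -113.6, 81.5]
orientation: [0.0, 0.707, 0.708, 0.0]
ft_force: [-0.3, 0.7, -0.2]
gripper_width: -0.1
```

```bash
python3 - <<'E'
from h import *
plan(C,[57,110,83])
c=cam("wrist")
for o in orange(c,18): print(o,loc(C,o[0]))
E
```

```text
t 18.1 pos [ 634.4 -113.6   81.5] turn(to jaw||x, tool x=+y) [ 0.0002 -0.      0.    ] then shift [-0.0023 -0.1388 -0.0048] mm [ -0.7 -41.7  -1.5] F [-0.3  0.7 -0.2] w -0.1
(array([ 536.9, -112.6]), array([48.5, 39.7]), 89.9) [  1.1 111.8]
```

Emit:
{"fn": "apply_moves", "kwargs": {"moves": [[[0,0,0,0,-0.07,-0.003,-1],[0,0,0,0,-0.069,-0.002,-1],[0,0,0,0,-0.054,0.005,-1],[0,0,0,0,-0.051,0.018,-1],[0,0,0,0,-0.044,0.031,-1],[0,0,0,0,-0.035,0.041,-1],[0,0,0,0,-0.017,0.032,-1],[0,0,0,0,-0.009,0.027,-1],[0,0,0,0,0,0,-1]]]}}

```text
t: 19.05
tool_pos: [529.2, -113.8, 37.3]
orientation: [-0.0, 0.707, 0.707, -0.0]
ft_force: [1.2, 0.6, -0.5]
gripper_width: -0.2
```

```bash
python3 - <<'E'
from h import *
plan(C,[-28,110,40])
c=cam("wrist","w5.png",None,1.2)
E
```

```text
t 19.05 pos [ 529.2 -113.8   37.3] turn(to jaw||x, tool x=+y) [-0.0001 -0.     -0.    ] then shift [-0.0019 -0.0714 -0.0089] mm [ -0.6 -21.4  -2.7] F [ 1.2  0.6 -0.5] w -0.2
```

View pics/w5.png

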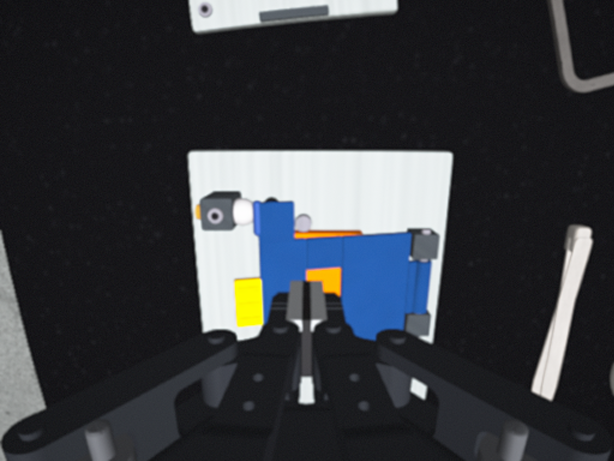

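Emit:
{"fn": "apply_moves", "kwargs": {"moves": [[[0,0,0,0,0,-0.05,-1],[0,0,0,0,-0.075,0,-1],[0,0,0,0,0,0.05,-1],[0,0,0,0,0,0.02,-1],[0,0,0,0,0,0.015,-1],[0,0,0,0,0,0,-1]]]}}

```text
t: 19.7
tool_pos: [507.4, -114.0, 27.1]
orientation: [0.0, 0.707, 0.707, -0.0]
ft_force: [-0.6, 0.1, -0.4]
gripper_width: -0.0
```

Emit:
{"fn": "apply_moves", "kwargs": {"moves": [[[0,0,0,0,0,0.012,-1],[0,0,0,0,0,0,-1]]]}}

```text
t: 19.9
tool_pos: [507.8, -114.1, 24.0]
orientation: [0.001, 0.707, 0.707, 0.0]
ft_force: [0.9, 0.4, 2.4]
gripper_width: 0.2
```

Emit:
{"fn": "apply_moves", "kwargs": {"moves": [[[0,0,0,0,0,0.01,-1],[0,0,0,0,0,0,-1]]]}}

```text
t: 20.1
tool_pos: [507.9, -114.1, 23.3]
orientation: [0.001, 0.707, 0.707, 0.001]
ft_force: [-7.4, 2.4, 38.3]
gripper_width: 0.3
```

Emit:
{"fn": "apply_moves", "kwargs": {"moves": [[[0,0,0,0,0,-0.13,-1],[0,0,0,0,0,-0.13,-1],[0,0,0,0,0,-0.13,-1],[0,0,0,0,0,-0.1,-1],[0,0,0,0,0,0,-1]]]}}

```text
t: 20.6
tool_pos: [509.2, -114.6, 171.7]
orientation: [0.003, 0.707, 0.707, 0.002]
ft_force: [0.1, -0.0, 0.1]
gripper_width: -0.1
```

```bash
python3 - <<'E'
from h import *
plan(F,[0,107,170])
c=cam("wrist","w6.png",(120,60,400,300),2.5)
cs=np.array([[-8,97,23],[8,97,23],[8,123,23],[-8,123,23],[-39,99,23],[-39,121,23],[-8,139,16],[24,124,16]])
print(((proj(c,w(C,cs))-[120,60])*2.5).round(0).tolist())
for o in orange(c,18): print(o,loc(C,o[0]))
for b in blobs(cv2.inRange(hsv(c),(25,150,120),(35,255,255)),30)[0]: p=toplane(c,b[0],23)[0]; print("yellow",loc(C,p[:2]),b[1])
E
```

```text
t 20.6 pos [ 509.2 -114.6  171.7] turn(to jaw||x, tool x=+y) [ 0.0011  0.0002 -0.0152] then shift [1.0985 0.0876 0.0056] mm [329.6  26.3   1.7] F [ 0.1 -0.   0.1] w -0.1
[[384.0, 341.0], [424.0, 341.0], [426.0, 277.0], [385.0, 277.0], [307.0, 336.0], [306.0, 282.0], [384.0, 234.0], [463.0, 272.0]]
yellow [-34.5 110.8] 227
yellow [100.1 -70.2] 69
```

View pics/w6.png

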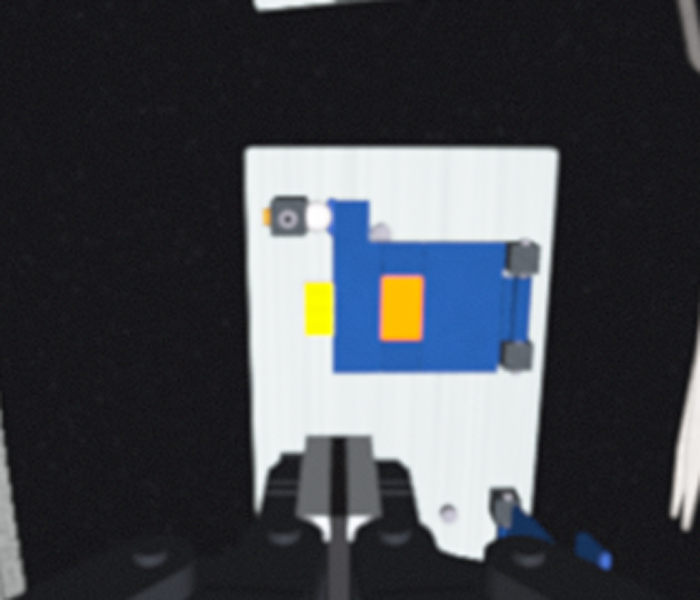

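Frame 1 is shut flat: window at crop (400,307), tab at (319,307). Next is the second plaque.

Emit:
{"fn": "apply_moves", "kwargs": {"moves": [[[0.001,0,-0.0152,0,0,0,0.2],[0,0,0,0.122,0.01,0,0.2],[0,0,0,0.122,0.01,0,0.2],[0,0,0,0.122,0.01,0,0.2],[0,0,0,0.122,0.01,0,0.2],[0,0,0,0.122,0.01,0,0.2],[0,0,0,0.122,0.01,0,0.2],[0,0,0,0.122,0.01,0,0.2],[0,0,0,0.122,0.009,0,0.2],[0,0,0,0.122,0.009,0,0.2],[0,0,0,0,0,0,0.2],[0,0,0,0,0,0,0.2]]]}}

```text
t: 21.85
tool_pos: [500.7, 216.9, 166.3]
orientation: [-0.002, 0.671, 0.741, -0.003]
ft_force: [0.6, -0.8, -0.3]
gripper_width: 51.5
```

```bash
python3 - <<'E'
from h import *
plan(F,[0,107,20])
E
```

```text
t 21.85 pos [500.7 216.9 166.3] turn(to jaw||x, tool x=+y) [-0.0013  0.0001  0.0004] then shift [-0.0044  0.0097  0.4878] mm [ -1.3   2.9 146.3] F [ 0.6 -0.8 -0.3] w 51.5
```

Emit:
{"fn": "apply_moves", "kwargs": {"moves": [[[-0.001,0,0,-0.004,0.01,0,0.2],[0,0,0,0,0,0.13,0.2],[0,0,0,0,0,0.13,0.2],[0,0,0,0,0,0.13,0.2],[0,0,0,0,0,0.07,0.2],[0,0,0,0,0,0.025,0.2],[0,0,0,0,0,0,-1],[0,0,0,0,0,0,-1],[0,0,0,0,0,0,-1],[0,0,0,0,0,0,-1],[0,0,0,0,0,0,-1]]], "grip_force": 40}}

```text
t: 22.95
tool_pos: [504.2, 214.9, 23.3]
orientation: [-0.0, 0.672, 0.74, -0.0]
ft_force: [-4.0, -3.8, 3.9]
gripper_width: 20.9
```

Emit:
{"fn": "apply_moves", "kwargs": {"moves": [[[0,0,0,-0.03,0,0,-1],[0,0,0,-0.03,0,0,-1],[0,0,0,-0.03,0,0,-1],[0,0,0,-0.03,0,0,-1],[0,0,0,-0.03,0,0,-1],[0,0,0,-0.03,0,0,-1],[0,0,0,-0.011,0,0,-1],[0,0,0,0,0,0,-1]]]}}

```text
t: 23.75
tool_pos: [509.4, 159.1, 23.3]
orientation: [-0.001, 0.672, 0.741, 0.0]
ft_force: [-5.6, 1.8, 5.5]
gripper_width: 20.8
```

```bash
python3 - <<'E'
from h import *
plan(F,[0,107,20])
cam("top","t3.png",(132,185,260,250),5)
E
```

```text
t 23.75 pos [509.4 159.1  23.3] turn(to jaw||x, tool x=+y) [-0.0001 -0.0003  0.0001] then shift [ 0.1902 -0.0006  0.0109] mm [57.1 -0.2  3.3] F [-5.6  1.8  5.5] w 20.8
```

View pics/t3.png

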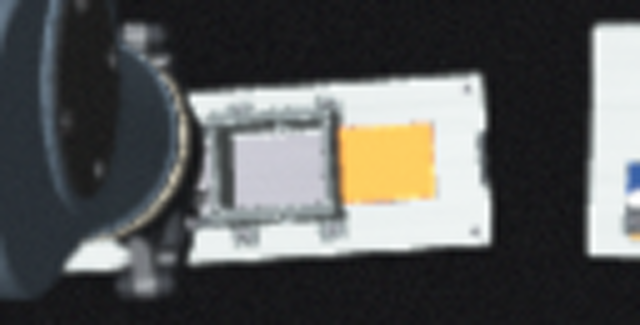

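The tower is now empty, showing only the grey blade, so there were two plaques in all. The second lies at the outfeed. I'll pull the slide back and fetch it.

Emit:
{"fn": "apply_moves", "kwargs": {"moves": [[[0,0,0,0.03,0,0,-1],[0,0,0,0.03,0,0,-1],[0,0,0,0.03,0,0,-1],[0,0,0,0.03,0,0,-1],[0,0,0,0.03,0,0,-1],[0,0,0,0.03,0,0,-1],[0,0,0,0.015,0,0,-1],[0,0,0,0,0,0,-1],[0,0,0,-0.004,0,0,0.2],[0,0,0,0,0,0,0.2],[0,0,0,0,0,0,0.2],[0,0,0,0,0,0,0.2]]]}}

```text
t: 25.0
tool_pos: [504.9, 216.0, 22.5]
orientation: [-0.0, 0.672, 0.74, 0.001]
ft_force: [-0.8, 0.1, 0.2]
gripper_width: 51.6
```

Emit:
{"fn": "apply_moves", "kwargs": {"moves": [[[0,0,0,0,0,-0.13,0.3],[0,0,0,0,0,-0.13,0.3],[0,0,0,0,0,-0.13,0.3],[0,0,0,-0.13,0,-0.1,0.3],[0,0,0,-0.14,0,0,0.3],[0,0,0,-0.13,0,0,0.3],[0,0,0,-0.1,0,0,0.3],[0,0,0,0,0,0,0.3],[0,0,0,0,0,0,0.3]]]}}

```text
t: 25.9
tool_pos: [519.2, 65.9, 169.3]
orientation: [-0.0, 0.673, 0.74, 0.0]
ft_force: [0.3, 0.3, -0.1]
gripper_width: 55.2
```

```bash
python3 - <<'E'
from h import *
plan(F,[-1,-53.5,9.6])
for n in ("top","wrist"):
    c=cam(n)
    for o in orange(c,16): print(n,o,loc(F,o[0]))
H=hsv(c); m=(H[...,2]<45); m[60:]=0; m[:,:225]=0; m[:,290:]=0
print([(b[0].round(1),b[1]) for b in blobs(m,80)[0]], proj(c,w(F,[[0,107,52],[0,107,28],[0,53,52]])).round(0).tolist())
E
```

```text
t 25.9 pos [519.2  65.9 169.3] turn(to jaw||x, tool x=+y) [ 0.0001 -0.0001 -0.0002] then shift [-0.0325 -0.0065  0.5324] mm [ -9.7  -2.  159.7] F [ 0.3  0.3 -0.1] w 55.2
top (array([539.4,  48.9]), array([39.2, 47.5]), 38.9) [ 19.5 -62.7]
top (array([ 734.8, -649.1]), array([29.1, 32.3]), 86.3) [ 147.1 -776.2]
top (array([ 850.2, -301.5]), array([51. , 54.1]), 89.6) [ 295.3 -441.2]
wrist (array([536.9,  49.9]), array([40.2, 51.5]), 38.9) [ 17.1 -61.4]
[(array([253.9,  21.8]), np.int32(141))] [[255.0, 8.0], [255.0, 17.0], [255.0, 79.0]]
```

The plaque was knocked aside, to about (538,49.5) with its short axis at 38.9°. I'll check by eye and realign the jaws.

```bash
python3 - <<'E'
from h import *
plan((537.8,49.5,.679),[0,-3,60])
cam("wrist","w7.png",None,1.2)
E
```

```text
t 26.0 pos [519.   67.5 169.1] turn(to jaw||x, tool x=+y) [ 0.     -0.0002 -0.0925] then shift [-0.0961  0.0112  0.3636] mm [-28.8   3.4 109.1] F [-0.4  0.5  0.4] w 55.7
```

View pics/w7.png

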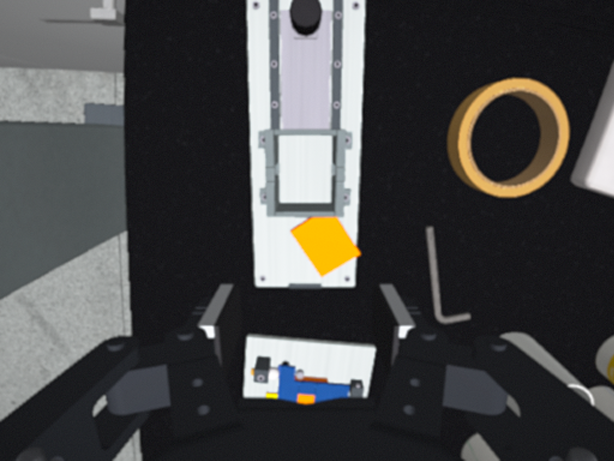

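Emit:
{"fn": "apply_moves", "kwargs": {"moves": [[[0,0,-0.0231,0,0,0,0.22],[0,0,-0.0231,0,0,0,0.22],[0,0,-0.0231,0,0,0,0.22],[0,0,-0.0231,0,0,0,0.22],[0,0,0,-0.096,0.011,0,0.22],[0,0,0,0,0,0.13,0.22],[0,0,0,0,0,0.13,0.22],[0,0,0,0,0,0.07,0.22],[0,0,0,0,0,0,0.22],[0,0,0,0,0,0,0.22]]]}}

```text
t: 27.05
tool_pos: [539.7, 46.7, 70.4]
orientation: [-0.0, 0.432, 0.902, 0.0]
ft_force: [0.0, 0.0, 0.1]
gripper_width: 52.5
```

```bash
python3 - <<'E'
from h import *
c=cam("wrist")
for o in orange(c,16): print(o,loc(F,o[0]))
c=cam("top")
for o in orange(c,16): print(o,loc(F,o[0]))
plan((537.8,49.5,.679),[0,-3,9.6])
E
```

```text
(array([536.7,  50. ]), array([40.2, 50.6]), 38.6) [ 16.9 -61.3]
(array([ 735.4, -649.6]), array([31. , 32.3]), 76.9) [ 147.6 -776.7]
(array([ 850.2, -301.5]), array([51. , 54.1]), 89.6) [ 295.3 -441.2]
t 27.15 pos [540.5  46.4  71.5] turn(to jaw||x, tool x=+y) [ 0.0003  0.0001 -0.0002] then shift [ 0.0037 -0.0007  0.2063] mm [ 1.1 -0.2 61.9] F [-0.2 -0.   0.6] w 52.1
```

Emit:
{"fn": "apply_moves", "kwargs": {"moves": [[[0,0,0,0.008,0,0.1,0.22],[0,0,0,0,0,0.07,0.22],[0,0,0,0,0,0.034,0.22],[0,0,0,0,0,0,0.22]]]}}

```text
t: 27.55
tool_pos: [538.1, 47.9, 8.9]
orientation: [-0.0, 0.432, 0.902, -0.0]
ft_force: [-0.1, 0.1, -0.4]
gripper_width: 52.0
```

Emit:
{"fn": "apply_moves", "kwargs": {"moves": [[[0,0,0,0,0,0,-1],[0,0,0,0,0,0,-1],[0,0,0,0,0,0,-1],[0,0,0,0,0,0,-1],[0,0,0,0,0,0,-1],[0,0,0,0,0,-0.05,-1],[0,0,0,0,0,-0.1,-1],[0,0,0,0,0,-0.12,-1],[0,0,0,0,0,0,-1]]], "grip_force": 50}}

```text
t: 28.45
tool_pos: [540.8, 47.7, 94.5]
orientation: [0.003, 0.432, 0.902, 0.002]
ft_force: [-0.0, -0.8, -0.2]
gripper_width: 37.7
```

```bash
python3 - <<'E'
from h import *
plan(C,[-22,-7,90])
c=cam("wrist")
z=env.get_state()["tool_pos"][2]+4
for o in orange(c,z): print(o)
E
```

```text
t 28.45 pos [540.8  47.7  94.5] turn(to jaw||x, tool x=+y) [0.0012 0.0002 0.1075] then shift [-0.9304 -0.0907  0.0151] mm [-279.1  -27.2    4.5] F [-0.  -0.8 -0.2] w 37.7
(array([539.1,  49. ]), array([41.8, 53.4]), 38.6)
(array([611.4, 131.3]), array([53.2, 61.8]), 52.9)
```

Emit:
{"fn": "apply_moves", "kwargs": {"moves": [[[0,0,0.0215,0,0,0,-1],[0,0,0.0215,0,0,0,-1],[0,0,0.0215,0,0,0,-1],[0,0,0.0215,0,0,0,-1],[0,0,0.0215,0,0,0,-1],[0,0,0,-0.1,-0.03,0,-1],[0,0,0,-0.1,-0.03,0,-1],[0,0,0,-0.1,-0.03,0,-1],[0,0,0,-0.1,0,0,-1],[0,0,0,-0.1,0,0,-1]]]}}

```text
t: 29.5
tool_pos: [510.6, -103.3, 89.4]
orientation: [-0.0, 0.707, 0.708, -0.0]
ft_force: [1.0, -0.3, -0.0]
gripper_width: 37.9
```

Emit:
{"fn": "apply_moves", "kwargs": {"moves": [[[0,0,0,-0.1,0,0,-1],[0,0,0,-0.1,0,0,-1],[0,0,0,-0.1,0,0,-1],[0,0,0,-0.1,0,0,-1],[0,0,0,-0.03,0,0,-1],[0,0,0,0,0,0,-1],[0,0,0,0,0,0,-1]]]}}

```text
t: 30.2
tool_pos: [511.4, -230.0, 89.4]
orientation: [-0.001, 0.706, 0.708, 0.0]
ft_force: [1.0, 0.0, -0.4]
gripper_width: 37.8
```

```bash
python3 - <<'E'
from h import *
plan(C,[-22,-9,14])
c=cam("wrist")
z=env.get_state()["tool_pos"][2]+6
for o in orange(c,z): print(o,loc(C,o[0]))
E
```

```text
t 30.2 pos [ 511.4 -230.    89.4] turn(to jaw||x, tool x=+y) [-0.0001 -0.0002  0.0002] then shift [-0.0115  0.0084  0.2513] mm [-3.4  2.5 75.4] F [ 1.   0.  -0.4] w 37.8
(array([ 510.1, -227.2]), array([40.3, 52.4]), 1.0) [-25.8  -2.8]
```

Emit:
{"fn": "apply_moves", "kwargs": {"moves": [[[0,0,0,-0.02,0.006,0.08,-1],[0,0,0,0,0,0.08,-1],[0,0,0,0,0,0.06,-1],[0,0,0,0,0,0.025,-1],[0,0,0,0,0,0,-1]]]}}

```text
t: 30.75
tool_pos: [513.0, -235.9, 15.6]
orientation: [-0.001, 0.706, 0.708, -0.0]
ft_force: [-0.2, -0.1, 0.3]
gripper_width: 38.4
```

Emit:
{"fn": "apply_moves", "kwargs": {"moves": [[[0,0,0,0,0,0.004,-1],[0,0,0,0,0,0,-1]]]}}

```text
t: 30.95
tool_pos: [513.9, -237.2, 16.0]
orientation: [0.0, 0.706, 0.708, 0.0]
ft_force: [0.1, -0.4, -0.0]
gripper_width: 38.2
```

Emit:
{"fn": "apply_moves", "kwargs": {"moves": [[[0,0,0,0,0,0.008,-1],[0,0,0,0,0,0,-1]]]}}

```text
t: 31.15
tool_pos: [513.5, -237.2, 13.1]
orientation: [0.0, 0.707, 0.708, 0.0]
ft_force: [0.1, -0.0, 0.0]
gripper_width: 38.0
```

Emit:
{"fn": "apply_moves", "kwargs": {"moves": [[[0,0,0,0,0,0.004,-1],[0,0,0,0,0,0,-1]]]}}

```text
t: 31.35
tool_pos: [513.5, -237.4, 12.3]
orientation: [0.0, 0.707, 0.708, 0.0]
ft_force: [-0.8, 0.1, 7.7]
gripper_width: 37.8
```

Touchdown. I'll release, rise and measure.

Emit:
{"fn": "apply_moves", "kwargs": {"moves": [[[0,0,0,0,0,0,0.25],[0,0,0,0,0,0,0.25],[0,0,0,0,0,0,0.25],[0,0,0,0,0,-0.1,0.25],[0,0,0,0,0,-0.13,0.25],[0,0,0,0,0,-0.13,0.25],[0,0,0,0,0,0,-1],[0,0,0,0,0,0,-1]]]}}

```text
t: 32.15
tool_pos: [513.8, -237.3, 120.3]
orientation: [0.001, 0.706, 0.708, 0.001]
ft_force: [-0.4, -0.2, -0.5]
gripper_width: 25.4
```

```bash
python3 - <<'E'
from h import *
plan(C,[-68,-9,13])
c=cam("wrist")
for o in orange(c,18): print(o,loc(C,o[0]))
E
```

```text
t 32.15 pos [ 513.8 -237.3  120.3] turn(to jaw||x, tool x=+y) [0.0003 0.     0.0001] then shift [ 0.013  -0.1531  0.3577] mm [  3.9 -45.9 107.3] F [-0.4 -0.2 -0.5] w 25.4
(array([ 640., -252.]), array([34.8, 12.7]), 85.8) [104.1 -27.7]
(array([ 512.2, -233.8]), array([38.5, 48.7]), 0.1) [-23.7  -9.4]
```

Emit:
{"fn": "apply_moves", "kwargs": {"moves": [[[0,0,0,0.02,-0.07,0,-1],[0,0,0,0,-0.057,0,-1],[0,0,0,0,0,0.12,-1],[0,0,0,0,0,0.12,-1],[0,0,0,0,0,0.08,-1],[0,0,0,0,0,0.03,-1],[0,0,0,0,0,0.008,-1],[0,0,0,0,0.04,0,-1],[0,0,0,0,0.04,0,-1],[0,0,0,0,0.023,0,-1],[0,0,0,0,0.004,0,-1],[0,0,0,0,0,0,-1]]]}}

```text
t: 33.4
tool_pos: [507.9, -231.2, 12.6]
orientation: [0.0, 0.706, 0.708, 0.0]
ft_force: [-0.0, 0.3, 0.1]
gripper_width: 0.1
```

Emit:
{"fn": "apply_moves", "kwargs": {"moves": [[[0,0,0,0,0.006,0,-1],[0,0,0,0,0,0,-1]]]}}

```text
t: 33.6
tool_pos: [509.1, -231.3, 12.3]
orientation: [-0.0, 0.707, 0.708, 0.0]
ft_force: [0.5, 0.2, 0.0]
gripper_width: 0.4
```

Emit:
{"fn": "apply_moves", "kwargs": {"moves": [[[0,0,0,0,0.005,0,-1],[0,0,0,0,0,0,-1]]]}}

```text
t: 33.8
tool_pos: [509.4, -231.3, 12.1]
orientation: [-0.001, 0.707, 0.707, -0.0]
ft_force: [-4.5, -0.5, 3.7]
gripper_width: 0.2
```

Emit:
{"fn": "apply_moves", "kwargs": {"moves": [[[0,0,0,0,-0.04,0,-1],[0,0,0,0,0,-0.1,-1],[0,0,0,-0.08,0.05,0,-1],[0,0,0,-0.08,0.045,0,-1],[0,0,0,0,0,0.07,-1],[0,0,0,0,0,0.028,-1],[0,0,0,0.03,0,0,-1],[0,0,0,0.022,0,0,-1],[0,0,0,0.01,0,0,-1],[0,0,0,0,0,0,-1]]]}}

```text
t: 34.8
tool_pos: [527.4, -260.0, 13.5]
orientation: [0.0, 0.706, 0.708, 0.0]
ft_force: [1.1, -0.0, 0.4]
gripper_width: -0.4
```

Emit:
{"fn": "apply_moves", "kwargs": {"moves": [[[0,0,0,0.006,0,0,-1],[0,0,0,0,0,0,-1]]]}}

```text
t: 35.0
tool_pos: [527.5, -259.7, 13.3]
orientation: [0.001, 0.707, 0.707, -0.0]
ft_force: [0.4, -4.1, 1.9]
gripper_width: 0.3
```

Emit:
{"fn": "apply_moves", "kwargs": {"moves": [[[0,0,0,0.004,0,0,-1],[0,0,0,-0.03,0,0,-1],[0,0,0,0,0,-0.1,-1],[0,0,0,0.08,-0.06,0,-1],[0,0,0,0.066,-0.055,0,-1],[0,0,0,0,0,0.07,-1],[0,0,0,0,0,0.03,-1],[0,0,0,0,0.03,0,-1],[0,0,0,0,0.02,0,-1],[0,0,0,0,0.004,0,-1],[0,0,0,0,0,0,-1]]]}}

```text
t: 36.1
tool_pos: [509.2, -223.3, 13.0]
orientation: [0.0, 0.707, 0.708, 0.0]
ft_force: [-0.4, -1.2, -0.8]
gripper_width: -0.2
```

Emit:
{"fn": "apply_moves", "kwargs": {"moves": [[[0,0,0,0,0.005,0,-1],[0,0,0,0,0,0,-1]]]}}

```text
t: 36.3
tool_pos: [509.4, -223.3, 12.9]
orientation: [-0.001, 0.707, 0.707, -0.0]
ft_force: [-3.8, -1.2, 0.2]
gripper_width: -0.1
```

Seated at the same contact positions as station 1. Next I'll go behind frame 2 and swing it down.

Emit:
{"fn": "apply_moves", "kwargs": {"moves": [[[0,0,0,0,-0.03,0,-1],[0,0,0,0,0,-0.13,-1],[0,0,0,0,0,-0.13,-1],[0,0,0,0,0,-0.13,-1],[0,0,0,0,0,-0.13,-1],[0,0,0,0,0.11,0,-1],[0,0,0,0,0.11,0,-1],[0,0,0,0,0.11,0,-1],[0,0,0,-0.003,0.11,0,-1],[0,0,0,0,0,0.1,-1],[0,0,0,0,0,0.1,-1],[0,0,0,0,0,0.087,-1]]]}}

```text
t: 37.5
tool_pos: [633.3, -223.2, 81.4]
orientation: [-0.0, 0.706, 0.708, 0.0]
ft_force: [-0.7, 0.2, -0.4]
gripper_width: 0.2
```

```bash
python3 - <<'E'
from h import *
plan(C,[57,0,83])
c=cam("wrist")
for o in orange(c,18): print(o,loc(C,o[0]))
E
```

```text
t 37.5 pos [ 633.3 -223.2   81.4] turn(to jaw||x, tool x=+y) [ 0.0001 -0.0001  0.0001] then shift [-0.0036 -0.1346 -0.0052] mm [ -1.1 -40.4  -1.6] F [-0.7  0.2 -0.4] w 0.2
(array([ 848.9, -323. ]), array([17.8, 68.9]), 17.6) [312.9 -98.9]
(array([ 536.9, -222.2]), array([39.7, 48.6]), 0.1) [1.  2.2]
```

Emit:
{"fn": "apply_moves", "kwargs": {"moves": [[[0,0,0,-0.003,-0.068,-0.003,-1],[0,0,0,0,-0.067,-0.002,-1],[0,0,0,0,-0.054,0.005,-1],[0,0,0,0,-0.051,0.018,-1],[0,0,0,0,-0.044,0.031,-1],[0,0,0,0,-0.035,0.041,-1],[0,0,0,0,-0.017,0.032,-1],[0,0,0,0,-0.009,0.027,-1],[0,0,0,0,0,0,-1]]]}}

```text
t: 38.45
tool_pos: [529.5, -224.4, 37.3]
orientation: [-0.001, 0.707, 0.708, 0.0]
ft_force: [-0.7, 0.0, 0.7]
gripper_width: 0.0
```

Emit:
{"fn": "apply_moves", "kwargs": {"moves": [[[0,0,0,0,0,-0.05,-1],[0,0,0,0,-0.075,0,-1],[0,0,0,0,0,0.05,-1],[0,0,0,0,0,0.02,-1],[0,0,0,0,0,0.015,-1],[0,0,0,0,0,0,-1]]]}}

```text
t: 39.05
tool_pos: [507.8, -224.6, 27.1]
orientation: [-0.0, 0.706, 0.708, 0.0]
ft_force: [-0.1, -0.3, -1.6]
gripper_width: 0.0
```

Emit:
{"fn": "apply_moves", "kwargs": {"moves": [[[0,0,0,0,0,0.012,-1],[0,0,0,0,0,0,-1]]]}}

```text
t: 39.25
tool_pos: [508.2, -224.8, 24.0]
orientation: [0.0, 0.706, 0.708, 0.0]
ft_force: [0.1, 0.0, 0.9]
gripper_width: 0.3
```

Emit:
{"fn": "apply_moves", "kwargs": {"moves": [[[0,0,0,0,0,0.006,-1],[0,0,0,0,0,0,-1]]]}}

```text
t: 39.45
tool_pos: [508.2, -224.9, 23.6]
orientation: [0.001, 0.707, 0.708, 0.001]
ft_force: [-2.4, 2.1, 18.4]
gripper_width: -0.1
```

Emit:
{"fn": "apply_moves", "kwargs": {"moves": [[[0,0,0,0,0,-0.13,-1],[0,0,0,0,0,-0.13,-1],[0,0,0,0,0,-0.13,-1],[0,0,0,0,0,-0.13,-1],[0,0,0,0,0,-0.13,-1],[0,0,0,0,0,0,-1],[0,0,0,0,0,0,-1]]]}}

```text
t: 40.15
tool_pos: [507.8, -224.7, 217.8]
orientation: [0.001, 0.706, 0.708, 0.001]
ft_force: [-0.2, -0.6, -0.3]
gripper_width: 0.1
```

```bash
python3 - <<'E'
from h import *
c=cam("wrist","w8.png",(100,0,400,330),1.8)
for s,y0 in ((1,110),(2,0)):
    roi=proj(c,w(C,[[-15,y0-20,23],[15,y0-20,23],[15,y0+20,23],[-15,y0+20,23]]))
    m=cv2.inRange(hsv(c),(8,140,120),(24,255,255));k=np.zeros_like(m);cv2.fillPoly(k,[np.int32(roi)],255)
    ct=max(cv2.findContours(m&k,0,2)[0],key=cv2.contourArea); r=cv2.minAreaRect(toplane(c,ct[:,0],23)[:,:2].astype(np.float32)); print("window",s,loc(C,r[0]),np.round(r[1],1),round(r[2],1))
for b in blobs(cv2.inRange(hsv(c),(25,150,120),(35,255,255)),30)[0]: print("yellow",loc(C,toplane(c,b[0],23)[0][:2]),b[1])
t=cam("top"); print(proj(t,w(F,[[0,107,52],[0,51,52]])).round(1).tolist())
H=hsv(t); m=(H[...,2]<60);m[:200]=0;m[240:]=0;m[:,:139]=0;m[:,228:]=0
print([(b[0].round(1),b[1],b[2]) for b in blobs(m,15)[0]])
E
```

```text
window 1 [ -1.5 110.4] [14.8 24.3] 0.9
window 2 [-1.4  0.7] [13.8 23.4] 1.0
yellow [-34.7 110.5] 208
yellow [-34.5   0.6] 155
[[143.9, 220.3], [166.0, 218.9]]
[(array([163.5, 201.1]), np.int32(183), array([139, 200,  68,   5], dtype=int32)), (array([145.6, 220.4]), np.int32(40), array([142, 218,   8,   6], dtype=int32)), (array([201.4, 237.7]), np.int32(206), array([157, 235,  71,   5], dtype=int32))]
```

View pics/w8.png

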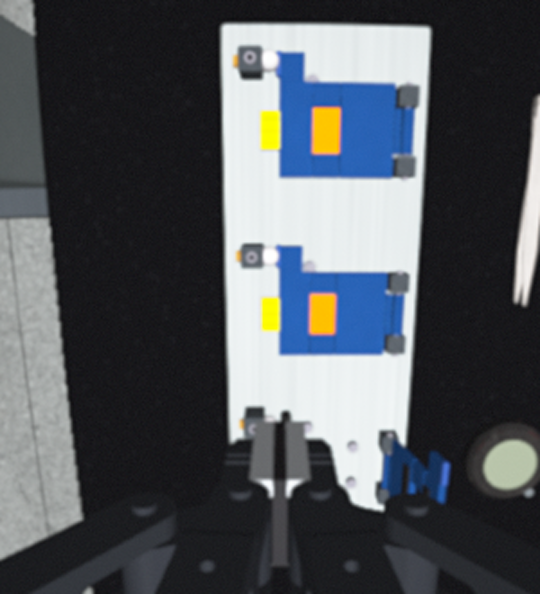

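```bash
python3 -c "
from plant import close_job
print(close_job())"
```

```text
the job is handed in; nothing more can be done
None
```

The magazine held two plaques. Both are now in the carrier, in stations 1 and 2, with their frames pressed shut. I handed the job in at about 40 s; no verdict was reported.

- **Seating:** Each plaque was pushed against the two long-edge dowels, then the end dowel, then the long-edge dowels again. The stop positions agreed between stations to about 0.2 mm, with 4–8 N of contact force.
- **Knock:** The second plaque was knocked aside at the outfeed. I found it again by camera and re-gripped it at its new angle.
- **Frames:** Both frames took the press at about 23.5 mm above the bench, against 23 mm for fully shut, and the last picture shows both lying flat. I judged the catches from this; there was no direct reading of them.
- **Slide and tower:** The knob is at the same pixel as at the start, so the slide is fully back. The tower is empty. Frame 3 was left open over its empty station.
- **Tools:** The tweezers and stopwatch were not touched. I checked them by eye only and did not measure them.

Three readings fit less well:
- Camera positions of the seated plaques disagreed by 1–2 mm between views, which is within calibration, so I trusted the contact forces.
- The first plaque met the floor with about 28 N when set down.
- The press on frame 1 peaked at about 38 N, just under the 40 N limit for the arm or gripper body. It was the fingertips that pressed.

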